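Press the yellow label holder home behind the rack lip and hold it

TASK

Take the yellow label holder out of its stand and push it down behind the blue lip at the front of the dispatch rack, card facing outward (away from the leaflets), until the sprung orange catch bar under it is fully down. Feel your way in without ramming it, leave the other things where they are, and finish still holding the holder pressed home against the spring: do not let go, as a colleague will then drive in its locking screw.

Things in the scene. Friction and masses are not known exactly. Their poses are not given: they have to be found in the camera images.
- yellow_holder: Yellow upright label holder, 60 g: grey tongue 6 (x) by 58 (y) by 38 mm (z), above it a yellow frame 10 by 64 by 56 mm; 94 mm tall. Origin: centre of the tongue's foot; z up, -x to the front (white card side). Back flush at x=+3 mm, frame front at x=-7 mm. Starts in either slot of the stand, foot 8 mm above the bench, axes as the stand's, leaning up to 0.1 rad.
- yellow_holder_card (a point): Centre of the front (card side) face of the yellow frame, 7 mm in front of (-x) and 66 mm above the holder's origin.
- blue_holder: Blue label holder of the same shape and size, in the stand's other slot, with the same axes and origin as the yellow one. Leave it.
- stand: Black fixed supply stand, 70 (x) by 180 (y) by 34 mm (z), with two slots in line along its y, each 8 mm wide (x), 67 mm long and 26 mm deep, centred at y=-44.5 and +44.5 mm. Origin: centre of its underside on the bench.
- rack: Grey fixed dispatch rack, its label pocket in front. Origin: on the bench (z=0) under the pocket's middle; -x out of the front, +x to the leaflets, y along the lip. Front board top 60 mm and deck 60 mm above the bench (x 5 to 211 mm), 300 mm wide; leaflet stacks from x=100 mm, up to 95 mm above the bench; back panel at x=213 mm, 110 mm tall.
- pocket (a point): Middle of the pocket, 40 mm above the rack's origin, same axes. It opens upward: a gap 10 mm wide (x -5 to +5 mm) and 76 mm long (y) between the blue lip in front (100 mm long, straight to 40 mm above the bench, then an outward flare up to 51 mm at x=-15 mm) and the rack's front board behind (60 mm tall).
- catch (a joint): Travel of the orange sprung catch bar at the pocket's bottom: 0 when up (top 26 mm above the bench), 0.012 m when fully down on its stop (top 14 mm above the bench). Yields from 4 N, needs 10 N to be fully down, springs back when let go.
- catch_top (a point): Centre of the catch bar's upper face; it moves down with the bar.
- tape_roll: Tan roll of packing tape lying flat, 96 mm across, 48 mm tall; origin at the centre of its underside. Leave it.
- glue_bottle: White glue bottle with a blue cap, 52 mm across, 130 mm tall; origin at the centre of its underside. Leave it.
Not all that is in view belongs to the job. There is more than one size of the yellow_holder; the job needs the middle-sized.

How it is judged:
By the outcome, as a careful person would: the job done as asked, in the order asked, and still so for the second after the job is handed in, while the arm keeps its last pose, push and grip.
It also fails if it takes over 45 s, if anything falls off the work surface, if the arm or the gripper's body presses on something with over 40 N, if the wrist force passes 120 N, or if a joint passes its speed limit or range.

ROBOT

A 6-joint arm with a two-finger parallel gripper is mounted at the origin on the work surface. World frame = base frame: x ahead of the robot, y to its left, z up, the work surface at z = 0. Lengths are in m, angles in rad, forces in N, time in s.
With the tool pointing down it reaches from about 0.325 to 0.85 m from the base axis. Payload 15.5 kg.
Tool frame: the origin (TCP) lies at the very end of the fingers, on their centre line; the grasp point (between the pads) lies 19 mm behind it; z points along the fingers, y is the line along which they close (so a half turn about z gives the same grasp; the last joint's range is limited). The gripper opens to 91 mm and grips with 3 to 60 N. Pads are 32 mm wide; open, the fingers measure 118 mm over their backs; the gripper's body (76 mm by 178 mm) begins 60 mm behind the grasp point.
Start: joints at [-1.385, 0.494, 1.345, -0, 1.302, -0.096], TCP at [0.173, -0.601, 0.214] pointing down, gripper open.
Joint ranges: [-2.91, 2.91], [-0.82, 2.16], [0.22, 2.67], [-1.22, 4.37], [0.12, 2.79], [-3.08, 3.08]. Speed limits (rad/s): [1.89, 1.89, 2.57, 3.01, 3.01, 3.01].

INTERFACE

Orientations are given as [roll, pitch, yaw] about the fixed x, y, z axes, in that order (R = Rz(yaw) Ry(pitch) Rx(roll)).
In Python, from cell import ctrl, imaging gives the robot as it stands.
- The arm moves only by the tool step_arm, never from a script. Its argument "rows" is a list of rows, each a list of 2 entries, a list of its own where there are three numbers: the shift along the world's x, y, z in m, then the turn about the world's z in units of 6 degrees (1.0 is 6 degrees). A call has 1 to 20 rows; each row shifts and turns the commanded pose from where the row before left it; what a row does not reach is not made up. A row lasts 1/12 s, in which the tool goes at most 41.7 mm and 7.16 degrees, less where a joint would pass 70% of its speed; a pose out of reach is approached as far as the arm can. A call is refused whole if a number of a shift passes 0.0417 or a number of a turn 1, either way. A call with a gripper value outside its range is refused whole. "fingers" is the finger opening in m, from 0 to 0.0912, set as the call begins (left out, the last holds). The fingers move at their own pace and stop on an object; "force" is the grip in N (left out, the last holds). Time passes only in rows, so rows that do not move let the fingers close. It gives the time, the measured TCP pose, the force, the opening and the grip force at its end, in the units of the state.
- ctrl.state(): the state, without advancing time (a new reading comes with each control period).
- imaging.snapshot(name): name is "scene" or "top" or "wrist"; returns a dict with "img" (480x640x3 uint8, red, green, blue), "range_z" (480x640 float32, m along the optical axis (not along the pixel's ray), 0 where there is no reading), "mtx" (3x3 intrinsics, pixels), "world_to_cam" (4x4, takes a point from world to camera coordinates). Camera axes: x right, y up, looking along -z (the intrinsics and any distortion apply to the point x, -y, -z); pixel columns grow to the right and rows downward; lengths in m; the calibration is good to about 2 mm. A picture is of the moment at which its call begins.
- ctrl.hand_in(): hands the job in; it is judged then, once.
The state is a dict: "t": time; "qpos": joint angles; "qvel": joint speeds; "tau": joint torques, N m; "tcp_pos": TCP position; "tool_rot": TCP orientation; "force": force on the tool from outside, world axes, zero at the start; "moment": the same for the moment, N m; "width": finger opening in m; "grip_force": force on a finger pad.
Only numpy, scipy, OpenCV 4.12 (cv2) and the standard library are available. Lean on these libraries where they do the work, as an engineer would, in place of code of your own. Each camera call takes 0.05 s, during which the arm holds its last target. There are 200 camera calls.

## Working session

There is one attempt and no reset: what is moved stays moved. The work goes in short steps, Python scripts to look and compute and a tool call to move; the robot and the scene stay as the last step left them, time stands still between calls to the robot, and variables do not carry over. Pictures are saved under pics/ and viewed, at most 10 in all, crops included, and the job is handed in when it is done.

Besides the shell and the picture viewer there is one more tool, called after ">>>" in YAML: its name, and indented under it one key for each argument. step_arm: Moves the arm, as the interface text tells. Its arguments: {"type":"object","properties":{"rows":{"type":"array"},"fingers":{"type":"number"},"force":{"type":"number"}},"required":["rows"]}

```bash
mkdir -p pics; cat > h.py <<'E'
import numpy as np, cv2
from cell import ctrl, imaging
def snap(n):
    s=imaging.snapshot(n); np.savez('pics/%s.npz'%n,**{k:np.asarray(s[k]) for k in('img','range_z','mtx','world_to_cam')}); return s
def load(n): return np.load('pics/%s.npz'%n)
def cloud(s):
    z=s['range_z'].astype(float);K=s['mtx'];v,u=np.mgrid[0:480,0:640]
    p=np.stack([(u-K[0,2])/K[0,0]*z,-(v-K[1,2])/K[1,1]*z,-z,np.ones_like(z)],-1)
    w=p@np.linalg.inv(s['world_to_cam']).T
    w=w[...,:3]; w[z==0]=np.nan; return w
def proj(s,P):
    c=s['world_to_cam']@np.append(P,1);K=s['mtx'];return K[0,0]*c[0]/-c[2]+K[0,2],K[1,1]*-c[1]/-c[2]+K[1,2]
E
python3 - <<'E'
from h import *
print(ctrl.state())
for n in('scene','top'):
    s=snap(n); cv2.imwrite('pics/%s0.png'%n,s['img'][...,::-1]); print(s.keys(),s['mtx'],s['world_to_cam'])
E
```

```text
{'t': 0.0, 'qpos': array([-1.38553288e+00,  4.94194182e-01,  1.34613993e+00,  1.70072614e-05,
        1.30253323e+00, -9.54902364e-02]), 'qvel': array([-4.64087074e-04, -9.04757891e-04,  1.36581386e-05,  5.93078452e-04,
        2.44796910e-04,  3.99926708e-04]), 'tau': array([ 1.31809708e-05, -8.78837943e+01, -3.81847608e+01,  7.05948612e-02,
        5.33886719e-02, -6.44629813e-05]), 'tcp_pos': array([ 0.17311589, -0.60013257,  0.21332846]), 'tool_rot': array([-3.14032533e+00, -1.37853947e-04,  2.80749082e-01]), 'force': array([-0.12934854,  0.40002422, -0.32953125]), 'moment': array([0.04749765, 0.04494414, 0.01813576]), 'grip_force': 0.0, 'width': 0.09116833067946564}
dict_keys(['img', 'range_z', 'mtx', 'world_to_cam']) [[551.64906631   0.         326.96325965]
 [  0.         551.64906631 241.51460926]
 [  0.           0.           1.        ]] [[-0.34393016  0.93891561 -0.01222766  0.12875379]
 [-0.68312046 -0.24125398  0.68930614  0.31342801]
 [ 0.64425033  0.24542614  0.72436699 -1.4894694 ]
 [ 0.          0.          0.          1.        ]]
dict_keys(['img', 'range_z', 'mtx', 'world_to_cam']) [[607.44413377   0.         317.05970456]
 [  0.         607.44413377 240.61267399]
 [  0.           0.           1.        ]] [[ 0.00994396 -0.99992774 -0.0067554   0.06723196]
 [ 0.99472413  0.00920195  0.10217253 -0.54005298]
 [-0.10210299 -0.00773575  0.99474376 -1.45272804]
 [ 0.          0.          0.          1.        ]]
```

View pics/scene0.png

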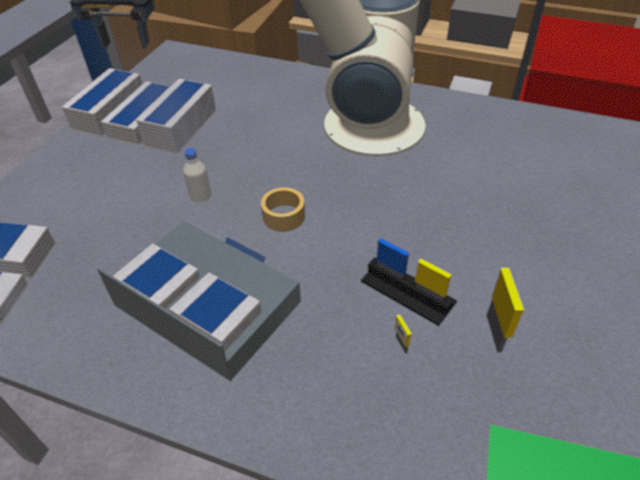

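View pics/top0.png

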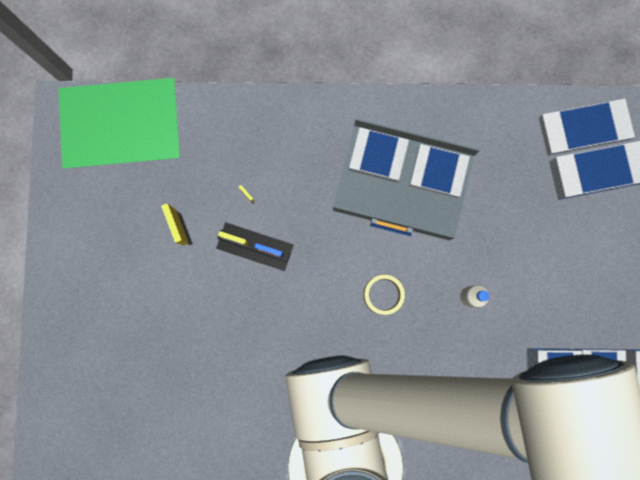

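The scene shows three yellow holders: a small one at (403,332), one in the stand at (433,278) and a large one at (508,302). The one in the stand, beside the same-sized blue holder, fits. The cards face the robot, because only plain backs are visible. The rack's lip and orange catch face the robot at top (391,227).

```bash
python3 - <<'E'
from h import *
t=load('top');s=load('scene')
for n,d in(('top',t),('scene',s)):
    w=cloud(d);hsv=cv2.cvtColor(d['img'],cv2.COLOR_RGB2HSV)
    for c,lo,hi in(('yellow',(24,120,90),(33,255,255)),('orange',(8,150,120),(20,255,255)),('blue',(105,140,50),(125,255,255)),('black',(0,0,0),(180,255,50))):
        m=cv2.inRange(hsv,lo,hi);k,l,st,ce=cv2.connectedComponentsWithStats(m)
        for i in range(1,k):
            if st[i,4]<25: continue
            P=w[l==i];P=P[~np.isnan(P[:,0])]
            if len(P)<5 or abs(P[:,1].mean())>.6 or P[:,0].mean()<.3: continue
            r=cv2.minAreaRect(P[:,:2].astype(np.float32))
            print(n,c,ce[i].round(),st[i,4],'mean',P.mean(0).round(4),'z',np.percentile(P[:,2],[2,50,98]).round(4),'rect',np.round(r[0],4),np.round(r[1],4),round(r[2],1))
a=cv2.resize(s['img'][220:360,350:540],None,fx=4,fy=4,interpolation=2)
cv2.imwrite('pics/crop1.png',a[...,::-1])
E
```

```text
top yellow [246. 193.] 40 mean [0.6488 0.2448 0.0602] z [0.0328 0.0614 0.0707] rect [0.6495 0.2452] [0.0437 0.0043] 41.8
top yellow [174. 224.] 422 mean [0.5645 0.3998 0.1194] z [0.0737 0.1292 0.1374] rect [0.5667 0.4031] [0.0898 0.0401] 42.0
top yellow [233. 237.] 139 mean [0.5381 0.2681 0.0944] z [0.0314 0.1    0.1069] rect [0.542  0.2731] [0.075  0.0149] 72.2
top orange [391. 225.] 70 mean [ 0.5793 -0.1088  0.0251] z [0.0193 0.0252 0.0311] rect [ 0.5793 -0.1092] [0.0683 0.0061] 76.5
top blue [588. 125.] 1750 mean [ 0.8325 -0.596   0.0299] z [0.0231 0.0298 0.0362] rect [ 0.8323 -0.5964] [0.0929 0.1246] 11.1
top blue [379. 153.] 1059 mean [ 0.7414 -0.0715  0.0942] z [0.0882 0.0943 0.1003] rect [ 0.7415 -0.0716] [0.0655 0.0922] 76.1
top blue [440. 170.] 1058 mean [ 0.7052 -0.2171  0.0839] z [0.0778 0.084  0.0898] rect [ 0.7058 -0.2168] [0.0659 0.0936] 75.9
top blue [391. 229.] 64 mean [ 0.5662 -0.1049  0.0486] z [0.043  0.048  0.0551] rect [ 0.5664 -0.1039] [0.0919 0.0057] 76.3
top blue [268. 249.] 134 mean [0.5111 0.1847 0.0979] z [0.0559 0.1003 0.1063] rect [0.5129 0.19  ] [0.0753 
[... 936 characters left out ...]
.0522] z [0.0491 0.0523 0.0551] rect [ 0.6989 -0.5737] [0.1054 0.051 ] 41.7
scene blue [392. 256.] 683 mean [0.5156 0.1848 0.0812] z [0.0498 0.0829 0.1043] rect [0.5117 0.1836] [0.0639 0.0157] 73.1
scene blue [155. 273.] 1349 mean [ 0.7067 -0.2183  0.0861] z [0.0831 0.086  0.089 ] rect [ 0.7055 -0.2184] [0.0709 0.0945] 74.8
scene blue [214. 305.] 1645 mean [ 0.743  -0.0728  0.0961] z [0.0934 0.096  0.0989] rect [ 0.7411 -0.0733] [0.0687 0.0942] 76.0
scene black [408. 293.] 2172 mean [0.5429 0.2275 0.019 ] z [0.0059 0.0137 0.037 ] rect [0.5301 0.2256] [0.1779 0.0692] 73.7
scene black [495. 326.] 254 mean [0.5743 0.3976 0.0318] z [0.0118 0.0326 0.0498] rect [0.5731 0.3969] [0.0753 0.0034] 22.5
```

View pics/crop1.png

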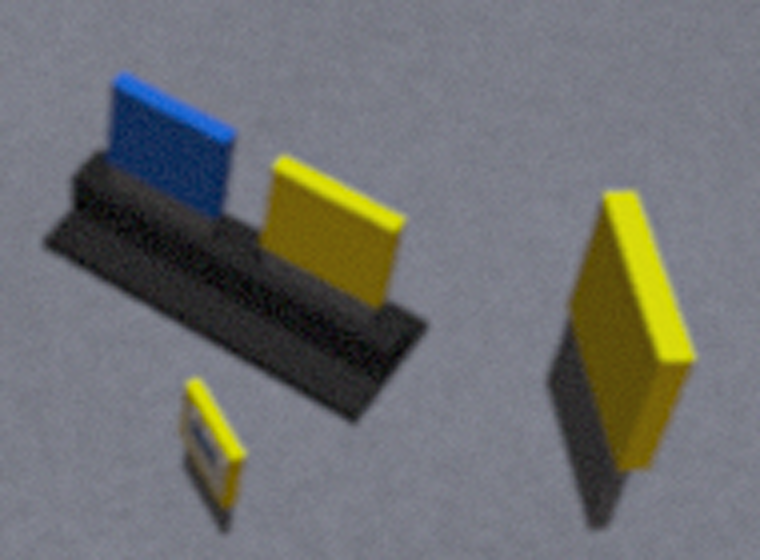

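The crop confirms it: the holder in the stand (image centre) is the same size as the blue one and sits in a slot, so it is the middle size. The small one (lower left) and the large one (right) are decoys. I'll move over the rack with the tool aligned to it and look with the wrist camera.

>>> step_arm:
  rows:
    - [[0,0,0.03],0]
    - [[0,0,0.035],0]
    - [[0.025,0.03,0.015],0.6]
    - [[0.025,0.03,0],0.6]
    - [[0.025,0.03,0],0.6]
    - [[0.025,0.03,0],0.6]
    - [[0.025,0.03,0],0.6]
    - [[0.025,0.03,0],0.6]
    - [[0.025,0.03,0],0.6]
    - [[0.025,0.03,0],0.6]
    - [[0.025,0.03,0],0.6]
    - [[0.025,0.03,0],0.6]
    - [[0.025,0.03,0],0.6]
    - [[0.025,0.03,0],0.6]
    - [[0.025,0.03,0],0.6]
    - [[0.025,0.03,0],0.6]
    - [[0.025,0.03,0],0.6]
    - [[0.025,0.03,0],0.6]
    - [[0,0,0],0.4]
    - [[0,0,0],0]

```text
t: 1.77
tcp_pos: [0.5738, -0.1189, 0.2932]
tool_rot: [-3.141, -0.0, 1.333]
force: [0.3, -0.0, -0.5]
width: 0.0917
grip_force: 0.0
```

```bash
python3 - <<'E'
from h import *
s=snap('wrist'); cv2.imwrite('pics/w1.png',s['img'][...,::-1]);print(ctrl.state()['tcp_pos'],ctrl.state()['tool_rot'],np.linalg.inv(s['world_to_cam'])[:3,3])
snap('top')
E
```

```text
[ 0.57302389 -0.12009947  0.2933213 ] [-3.14047958e+00  2.16155233e-04  1.32877195e+00] [ 0.59290232 -0.04786058  0.46323329]
```

View pics/w1.png

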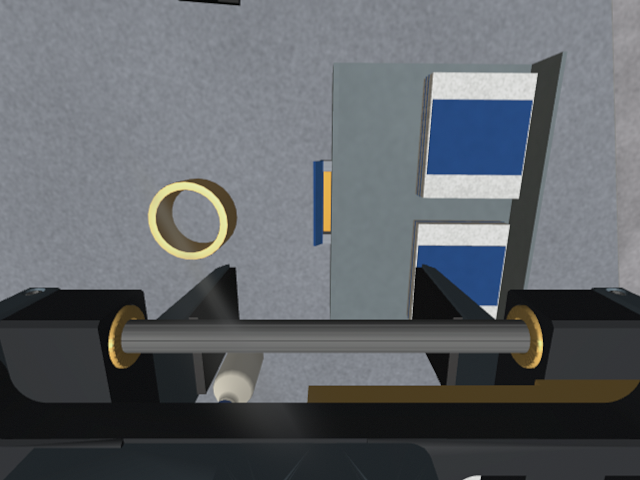

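The wrist view shows the lip at (319,203), the orange catch at (327,201) and the deck's front edge at column ~332. I'll measure that edge on z=60 mm, the lip ends on z=51 mm and the catch ends on z=26 mm.

```bash
cat >> h.py <<'E'
def ray(s,uv,z):
    K=s['mtx'];T=np.linalg.inv(s['world_to_cam']);uv=np.atleast_2d(uv).astype(float)
    d=np.c_[(uv[:,0]-K[0,2])/K[0,0],-(uv[:,1]-K[1,2])/K[1,1],-np.ones(len(uv))]@T[:3,:3].T;o=T[:3,3]
    return (o+d*((z-o[2])/d[:,2])[:,None])
def rect(s,lo,hi,z,near):
    m=cv2.inRange(cv2.cvtColor(s['img'],cv2.COLOR_RGB2HSV),lo,hi);k,l,st,ce=cv2.connectedComponentsWithStats(m)
    i=min((i for i in range(1,k) if st[i,4]>25),key=lambda i:np.linalg.norm(ce[i]-near))
    v,u=np.nonzero(l==i);P=ray(s,np.c_[u,v],z);w=cloud(s)[l==i]
    r=cv2.minAreaRect(P[:,:2].astype(np.float32));return r,np.nanmedian(w[:,2]),P
E
python3 - <<'E'
from h import *
s=load('wrist');g=cv2.GaussianBlur(cv2.cvtColor(s['img'],cv2.COLOR_RGB2Lab).astype(float),(0,0),1.5)
e=[]
for r in list(range(75,150))+list(range(255,305)):
    d=np.abs(np.diff(g[r,318:350],axis=0)).sum(1); i=d.argmax()
    if 0<i<len(d)-1: e.append((318+i+.5+.5*(d[i-1]-d[i+1])/(d[i-1]-2*d[i]+d[i+1]),r))
P=ray(s,e,.06);vx,vy,x0,y0=cv2.fitLine(P[:,:2].astype(np.float32),cv2.DIST_HUBER,0,.01,.01).ravel()
a=np.degrees(np.arctan2(vy,vx));a=a%180;print('edge dir',a,'yaw',a-90,x0,y0,'res',np.std((P[:,0]-x0)*vy-(P[:,1]-y0)*vx))
yaw=np.radians(a-90);X=np.array([np.cos(yaw),np.sin(yaw)]);Y=np.array([-X[1],X[0]])
xe=X@[x0,y0]
for n,near in(('wrist',None),('top',None)):
    d=load(n)
    pb,po=((319,203),(327,201)) if n=='wrist' else ((391,229),(391,225))
    for c,lo,hi,z,p in(('lip',(105,120,40),(125,255,255),.051,pb),('catch',(8,120,100),(22,255,255),.026,po)):
        r,zm,P=rect(d,lo,hi,z,p);q=P[:,:2]@np.c_[X,Y]
        print(n,c,'zmed',zm,'x rel pocket',q.min(0)[0]-xe+.005,q.max(0)[0]-xe+.005,'y',q[:,1].min(),q[:,1].max(),'mid',(q[:,1].min()+q[:,1].max())/2,'rectang',r[2])
# deck height
w=cloud(s);print('deck z',np.nanmedian(w[100:180,350:400,2]),'bench',np.nanmedian(w[60:150,200:280,2]))
# deck top end
print('deck end',(ray(s,[(340,64.5)],.06)[:,:2]@np.c_[X,Y]))
ym=np.mean([(lambda q:(q.min()+q.max())/2)(rect(s,(105,120,40),(125,255,255),.051,(319,203))[2][:,:2]@Y)])
print('pocket', X*(xe-.005)+Y*ym,'yaw',np.degrees(yaw))
E
```

```text
edge dir 75.96489 yaw -14.03511 0.58806556 -0.08652146 res 0.00013079443407475105
wrist lip zmed 0.04648502466913565 x rel pocket -0.014105025056914137 -0.0033797468750792524 y -0.014920968790278401 0.08390854343717737 mid 0.03449378732344948 rectang 76.31848907470703
wrist catch zmed 0.02513572473282083 x rel pocket -0.0025030992472067125 0.006500806129471344 y -0.0032310842501250105 0.07019054220624707 mid 0.03347972897806103 rectang 76.47526550292969
top lip zmed 0.0939857206190573 x rel pocket 0.11372982489039518 0.20948679196237174 y 0.07077160829902353 0.14346863072479885 mid 0.1071201195119112 rectang 76.06378173828125Traceback (most recent call last):
  File "<stdin>", line 15, in <module>
  File "h.py", line 19, in rect
    i=min((i for i in range(1,k) if st[i,4]>25),key=lambda i:np.linalg.norm(ce[i]-near))
ValueError: min() iterable argument is empty
```

>>> step_arm:
  rows:
    - [[-0.003,0.031,0],-0.1]
    - [[-0.003,0.031,0],-0.1]
    - [[-0.003,0.031,0],-0.1]
    - [[-0.003,0.031,0],-0.1]
    - [[-0.003,0.031,0],-0.1]
    - [[-0.003,0.031,0],-0.1]
    - [[-0.003,0.031,0],0]
    - [[-0.003,0.031,0],0]
    - [[-0.003,0.031,0],0]
    - [[-0.003,0.031,0],0]
    - [[-0.003,0.031,0],0]
    - [[-0.003,0.031,0],0]
    - [[0,0,0],0]
    - [[0,0,0],0]

```text
t: 3.03
tcp_pos: [0.5369, 0.2513, 0.2938]
tool_rot: [-3.141, 0.0, 1.264]
force: [-0.3, 0.7, -0.7]
width: 0.0911
grip_force: 0.0
```

```bash
python3 - <<'E'
from h import *
o=load('wrist');o={k:o[k] for k in o.files}
yaw=np.radians(-14.035);X=np.array([np.cos(yaw),np.sin(yaw)]);Y=np.array([-X[1],X[0]])
xe=X@[.58806556,-.08652146];print('pocket',X*(xe-.005)+Y*.034,'deck end y',ray(o,[(340,64.5)],.06)[:,:2]@Y-.034)
t=snap('top')
for c,lo,hi,z,p in(('lip',(100,100,40),(125,255,255),.051,(391,229)),('catch',(8,120,100),(22,255,255),.026,(391,225))):
    r,zm,P=rect(t,lo,hi,z,p);q=P[:,:2]@np.c_[X,Y]
    print('top',c,zm,q.min(0)-[xe-.005,.034],q.max(0)-[xe-.005,.034])
s=snap('wrist'); cv2.imwrite('pics/w2.png',s['img'][...,::-1]);print(ctrl.state()['tcp_pos'],ctrl.state()['tool_rot'])
E
```

```text
pocket [ 0.57723056 -0.10924812] deck end y [0.14779415]
top lip 0.047509143541222376 [-0.01573383 -0.04608041] [-0.00859982  0.05089964]
top catch 0.02467877097745763 [-0.00222363 -0.03540284] [0.00605746 0.03731854]
[0.53721952 0.24992452 0.29385498] [3.14156803e+00 5.12985711e-04 1.26305453e+00]
```

View pics/w2.png

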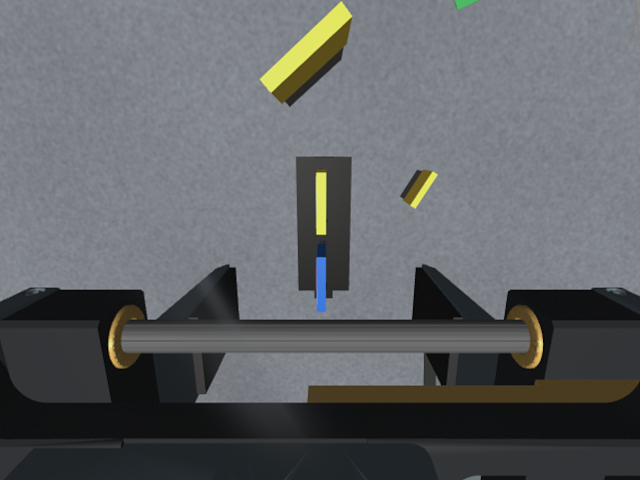

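The view shows the yellow holder's top at (321,203) and the blue one at (321,283), in the stand at rows 157–290, aligned with the tool.

```bash
python3 - <<'E'
from h import *
s=load('wrist');w=cloud(s)
for z in(.102,.100):
  r,zm,P=rect(s,(24,100,180),(35,255,255),z,(321,203));print('yellow top',z,zm,r)
m=cv2.inRange(cv2.cvtColor(s['img'],cv2.COLOR_RGB2HSV),(24,100,180),(35,255,255));
r,zm,P=rect(s,(24,100,180),(35,255,255),.102,(321,203));a=r[2] 
for v in range(168,240,4):
    u=np.nonzero(m[v,305:335])[0]+305
    if len(u)>3: print(v,u.min(),u.max(),round(float(np.nanmedian(w[v,u[2:-2],2])),4),end=' | ')
g=cv2.inRange(s['img'],(0,0,0),(75,75,75));k,l,st,ce=cv2.connectedComponentsWithStats(g)
i=l[180,305];vv,uu=np.nonzero((l==i)&(np.mgrid[0:480,0:640][0]<240));print('\nstand',st[i])
for n,lo,hi in(('L',290,312),('R',332,358)):
    e=[];gg=cv2.GaussianBlur(cv2.cvtColor(s['img'],cv2.COLOR_RGB2GRAY).astype(float),(0,0),1)
    for v in range(165,270):
        d=np.abs(np.diff(gg[v,lo:hi]));e.append((lo+d.argmax()+.5,v))
    for z in(.0,.034):
        Q=ray(s,e,z);f=cv2.fitLine(Q[:,:2].astype(np.float32),cv2.DIST_HUBER,0,.01,.01).ravel();print(n,z,f,np.degrees(np.arctan2(f[1],f[0]))%180)
print('z left of slot',np.round(w[200,296:354:3,2],3))
# back/front face: scene-view depth cloud of yellow back face -> plane
sc=snap('scene');hsv=cv2.cvtColor(sc['img'],cv2.COLOR_RGB2HSV);mm=cv2.inRange(hsv,(20,120,70),(35,255,175));k,l,st,ce=cv2.connectedComponentsWithStats(mm)
for i in range(1,k):
    if st[i,4]>60:
        Q=cloud(sc)[l==i];Q=Q[~np.isnan(Q[:,0])];c=np.median(Q,0);Q=Q[np.linalg.norm(Q-c,axis=1)<.05];c=Q.mean(0);n=np.linalg.svd(Q-c)[2][2];print(ce[i],st[i,4],c,n)
E
```

```text
yellow top 0.102 0.10108436749965663 ((0.5394312143325806, 0.2690696716308594), (0.06296316534280777, 0.00940895825624466), 72.453369140625)
yellow top 0.1 0.10108436749965663 ((0.5393118262290955, 0.2687872350215912), (0.06331124156713486, 0.009460967034101486), 72.45341491699219)
176 316 325 0.1009 | 180 316 325 0.1009 | 184 316 325 0.1009 | 188 317 325 0.1011 | 192 317 325 0.1009 | 196 317 325 0.1014 | 200 317 325 0.1008 | 204 317 325 0.1014 | 208 317 325 0.1014 | 212 317 325 0.1009 | 216 316 325 0.1016 | 220 316 325 0.1008 | 224 316 325 0.102 | 228 317 325 0.101 | 232 317 325 0.1009 | 
stand [ 296  157   55  141 5877]
L 0.0 [0.30089125 0.95365846 0.5021351  0.26107925] 72.48885
L 0.034 [0.30089056 0.9536587  0.5064526  0.2654106 ] 72.4889
R 0.0 [0.2987127  0.9543431  0.564021   0.22156766] 72.6197
R 0.034 [0.298711   0.9543436  0.56380165 0.22879565] 72.6198
z left of slot [ 0.     0.007  0.008  0.007  0.008  0.008  0.032  0.102  0.102  0.101
  0.006  0.033  0.034  0.006  0.007  0.007  0.008  0.009  0.008 -0.001]
[431.73748103 279.69650986] 659 [0.54303153 0.26875028 0.07510383] [ 0.95677119 -0.29075216 -0.00721619]
[505.06378601 307.85596708] 972 [0.58565907 0.40412284 0.09720436] [ 0.45243362 -0.89179396  0.00271135]
[405.12307692 335.21538462] 65 [0.66216343 0.25145596 0.05212251] [-0.71284583  0.70116337  0.01485799]
```

The top sits at z≈0.101, level along its length and upright (face normal z ≈ −0.007). It measures 63×9.4 mm at (0.5395, 0.269), yaw −17.5°. I'll lower over it.

>>> step_arm:
  rows:
    - [[0.001,0.01,-0.02],0]
    - [[0.0013,0.009,-0.03],0]
    - [[0,0,-0.035],0]
    - [[0,0,-0.035],0]
    - [[0,0,-0.03],0]
    - [[0,0,-0.02],0]
    - [[0,0,-0.02],0]
    - [[0,0,-0.015],0]
    - [[0,0,-0.013],0]
    - [[0,0,-0.01],0]
    - [[0,0,0],0]
    - [[0,0,0],0]
  fingers: 0.05

```text
t: 4.18
tcp_pos: [0.5396, 0.2696, 0.0659]
tool_rot: [-3.141, 0.0, 1.264]
force: [-0.4, -0.5, -0.1]
width: 0.0503
grip_force: 0.0
```

>>> step_arm:
  rows:
    - [[0,0,0],0]
    - [[0,0,0],0]
    - [[0,0,0],0]
    - [[0,0,0],0]
    - [[0,0,0],0]
    - [[0,0,0],0]
    - [[0,0,0],0]
    - [[0,0,0],0]
    - [[0,0,0],0]
    - [[0,0,0],0]
  fingers: 0.0
  force: 40

```text
t: 5.02
tcp_pos: [0.5394, 0.2704, 0.0659]
tool_rot: [3.142, -0.0, 1.265]
force: [-0.6, -0.2, 3.0]
width: 0.0099
grip_force: 40.0
```

>>> step_arm:
  rows:
    - [[0,0,0.006],0]
    - [[0,0,0.01],0]
    - [[0,0,0.015],0]
    - [[0,0,0.02],0]
    - [[0,0,0.025],0]
    - [[0,0,0.02],0]
    - [[0,0,0.01],0]
    - [[0,0,0],0]

```text
t: 5.68
tcp_pos: [0.5406, 0.2708, 0.1746]
tool_rot: [3.138, -0.003, 1.265]
force: [0.3, 0.2, 0.1]
width: 0.0101
grip_force: 40.0
```

>>> step_arm:
  rows:
    - [[0.001,-0.012,0],0.1]
    - [[0.0026,-0.027,0],0.1]
    - [[0.0026,-0.027,0],0.1]
    - [[0.0026,-0.027,0],0.1]
    - [[0.0026,-0.027,0],0.1]
    - [[0.0026,-0.027,0],0.08]
    - [[0.0026,-0.027,0],0]
    - [[0.0026,-0.027,0],0]
    - [[0.0026,-0.027,0],0]
    - [[0.0026,-0.027,0],0]
    - [[0.0026,-0.027,0],0]
    - [[0.0026,-0.027,0],0]
    - [[0.0026,-0.027,0],0]
    - [[0.0026,-0.027,0],0]
    - [[0.001,-0.015,0],0]
    - [[0,0,0],0]
    - [[0,0,0],0]
    - [[0,0,0],0]

```text
t: 7.18
tcp_pos: [0.5748, -0.1067, 0.1713]
tool_rot: [-3.14, -0.0, 1.326]
force: [-0.1, -0.4, -0.5]
width: 0.0094
grip_force: 40.0
```

```bash
python3 - <<'E'
from h import *
st=ctrl.state();print(st['tcp_pos'],st['tool_rot'],st['force'],st['width'],st['grip_force'])
s=snap('wrist');cv2.imwrite('pics/w3.png',s['img'][...,::-1])
c=snap('scene')
r,zm,P=rect(s,(22,100,120),(35,255,255),float(st['tcp_pos'][2])-.058+.094,(321,270));print(zm,r)
a=cv2.resize(c['img'][180:340,150:330],None,fx=3.3,fy=3.3,interpolation=2)
cv2.imwrite('pics/c3.png',np.hstack([cv2.resize(s['img'][100:420,160:480],(400,400)),cv2.resize(a,(400,400))])[...,::-1])
E
```

```text
[ 0.5747559  -0.10674757  0.17127564] [-3.14038361e+00 -3.39921613e-04  1.32606052e+00] [-0.08168664 -0.35901513 -0.53067487] 0.00944263358003026 39.999935030937195
0.20657709825049778 ((0.5808559656143188, -0.08950017392635345), (0.02625654824078083, 0.009984448552131653), 75.52017974853516)
```

View pics/c3.png

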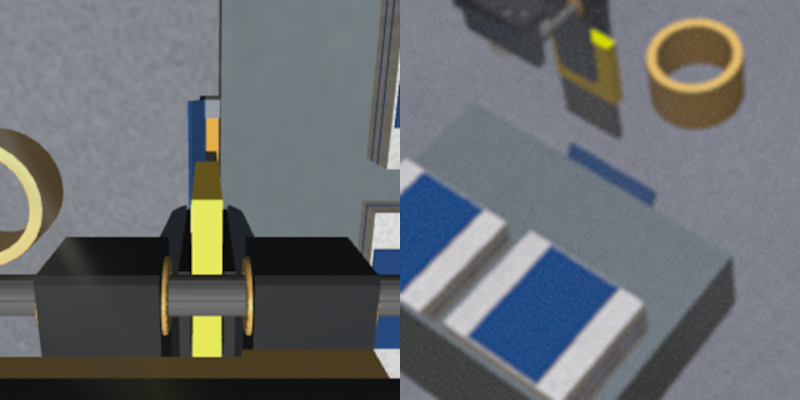

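The holder hangs upright, card towards the front, over the pocket; the catch shows at left-half (211,135). I'll descend to just above the board top, then feel in.

>>> step_arm:
  rows:
    - [[0.0005,0,-0.01],0]
    - [[0,0,-0.015],0]
    - [[0,0,-0.013],0]
    - [[0,0,-0.008],0]
    - [[0,0,0],0]
    - [[0,0,0],0]

```text
t: 7.78
tcp_pos: [0.5755, -0.1073, 0.1255]
tool_rot: [-3.141, -0.0, 1.326]
force: [-0.5, 0.1, -0.8]
width: 0.0098
grip_force: 40.0
```

```bash
python3 - <<'E'
from h import *
st=ctrl.state();print(st['tcp_pos'],st['force'])
s=snap('wrist');cv2.imwrite('pics/w4.png',cv2.resize(s['img'][120:320,240:420],None,fx=3,fy=3,interpolation=2)[...,::-1])
E
```

```text
[ 0.57552738 -0.10727228  0.12550515] [-0.4871035   0.10136894 -0.81561465]
```

View pics/w4.png

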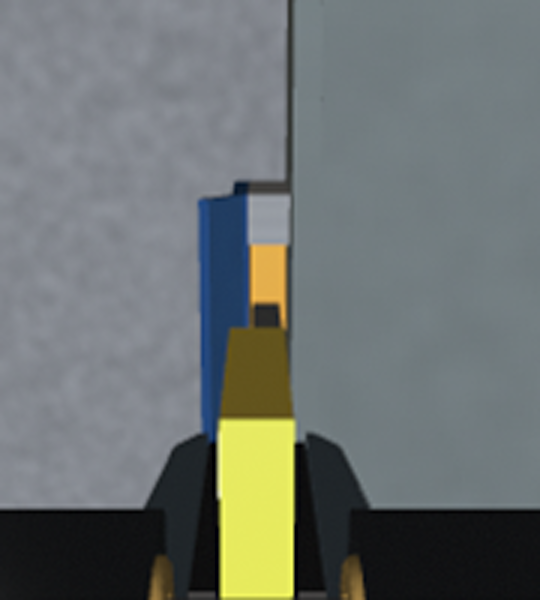

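The dark tongue (crop x 253–280) sits in the gap between lip (248) and board (290). Scaled by depth it is about 0.8 mm too far to the lip side, so I'll nudge +0.8 mm and descend slowly.

>>> step_arm:
  rows:
    - [[0.0008,-0.0002,0],0]
    - [[0,0,-0.002],0]
    - [[0,0,-0.003],0]
    - [[0,0,-0.003],0]
    - [[0,0,-0.003],0]
    - [[0,0,-0.003],0]
    - [[0,0,-0.002],0]
    - [[0,0,0],0]

```text
t: 8.5
tcp_pos: [0.5762, -0.1078, 0.1093]
tool_rot: [-3.141, -0.0, 1.326]
force: [-0.2, -0.2, -0.9]
width: 0.0097
grip_force: 40.0
```

>>> step_arm:
  rows:
    - [[0,0,-0.002],0]
    - [[0,0,-0.002],0]
    - [[0,0,-0.002],0]
    - [[0,0,-0.002],0]
    - [[0,0,-0.002],0]
    - [[0,0,0],0]

```text
t: 9.0
tcp_pos: [0.5763, -0.1078, 0.0994]
tool_rot: [-3.141, -0.0, 1.326]
force: [0.1, -1.2, -1.3]
width: 0.0097
grip_force: 40.0
```

Foot ≈41 mm, no contact. I'll raise the grip force for the push and continue.

>>> step_arm:
  rows:
    - [[0,0,-0.002],0]
    - [[0,0,-0.002],0]
    - [[0,0,-0.002],0]
    - [[0,0,-0.002],0]
    - [[0,0,-0.002],0]
    - [[0,0,-0.002],0]
    - [[0,0,0],0]
  force: 55

```text
t: 9.58
tcp_pos: [0.5763, -0.1078, 0.0874]
tool_rot: [-3.141, -0.0, 1.326]
force: [-0.1, -0.6, 0.1]
width: 0.0096
grip_force: 55.0
```

>>> step_arm:
  rows:
    - [[0,0,-0.001],0]
    - [[0,0,-0.001],0]
    - [[0,0,-0.001],0]
    - [[0,0,-0.001],0]
    - [[0,0,0],0]
    - [[0,0,0],0]

```text
t: 10.08
tcp_pos: [0.5766, -0.1079, 0.084]
tool_rot: [3.141, 0.0, 1.326]
force: [-0.1, 0.6, -0.4]
width: 0.0099
grip_force: 55.0
```

>>> step_arm:
  rows:
    - [[0,0,-0.001],0]
    - [[0,0,-0.001],0]
    - [[0,0,-0.001],0]
    - [[0,0,0],0]
    - [[0,0,0],0]

```text
t: 10.5
tcp_pos: [0.5765, -0.1079, 0.0809]
tool_rot: [3.142, 0.0, 1.326]
force: [-1.6, 0.6, 4.5]
width: 0.0094
grip_force: 55.0
```

>>> step_arm:
  rows:
    - [[0,0,-0.001],0]
    - [[0,0,-0.001],0]
    - [[0,0,-0.001],0]
    - [[0,0,0],0]
    - [[0,0,0],0]

```text
t: 10.92
tcp_pos: [0.5765, -0.1079, 0.0779]
tool_rot: [3.142, 0.0, 1.326]
force: [-1.1, 0.2, 7.2]
width: 0.0095
grip_force: 55.0
```

>>> step_arm:
  rows:
    - [[0,0,-0.001],0]
    - [[0,0,-0.001],0]
    - [[0,0,-0.001],0]
    - [[0,0,-0.001],0]
    - [[0,0,0],0]
    - [[0,0,0],0]

```text
t: 11.42
tcp_pos: [0.5766, -0.1079, 0.0741]
tool_rot: [3.141, 0.0, 1.326]
force: [-2.3, 1.0, 7.9]
width: 0.0098
grip_force: 55.0
```

>>> step_arm:
  rows:
    - [[0,0,-0.001],0]
    - [[0,0,-0.001],0]
    - [[0,0,0],0]
    - [[0,0,0],0]

```text
t: 11.75
tcp_pos: [0.5766, -0.1079, 0.0721]
tool_rot: [3.141, 0.0, 1.326]
force: [-2.6, 0.7, 9.0]
width: 0.0097
grip_force: 55.0
```

>>> step_arm:
  rows:
    - [[0,0,-0.0005],0]
    - [[0,0,-0.0005],0]
    - [[0,0,0],0]
    - [[0,0,0],0]

```text
t: 12.08
tcp_pos: [0.5767, -0.1079, 0.0718]
tool_rot: [3.141, 0.0, 1.326]
force: [-5.4, 1.2, 22.1]
width: 0.0098
grip_force: 55.0
```

>>> step_arm:
  rows:
    - [[0,0,-0.0005],0]
    - [[0,0,-0.0005],0]
    - [[0,0,0],0]
    - [[0,0,0],0]

```text
t: 12.42
tcp_pos: [0.5767, -0.1079, 0.0717]
tool_rot: [3.14, 0.0, 1.326]
force: [-9.2, 2.8, 37.0]
width: 0.0095
grip_force: 55.0
```

A firm stop at TCP z=0.0717, as predicted (foot 14 mm). I'll ease the push back a little and check.

>>> step_arm:
  rows:
    - [[0,0,0.0004],0]
    - [[0,0,0.0004],0]
    - [[0,0,0],0]
    - [[0,0,0],0]
    - [[0,0,0],0]
    - [[0,0,0],0]

```text
t: 12.92
tcp_pos: [0.5767, -0.1079, 0.0718]
tool_rot: [3.141, 0.0, 1.326]
force: [-5.7, 1.1, 24.0]
width: 0.0103
grip_force: 55.0
```

```bash
python3 - <<'E'
from h import *
for n,sl in(('wrist',np.s_[120:320,240:420]),('scene',np.s_[180:340,150:330])):
    s=snap(n);globals()[n]=cv2.resize(s['img'][sl],(400,400),interpolation=2)
    if n=='wrist':
        r,zm,P=rect(s,(22,100,150),(35,255,255),.108,(320,270));print(zm,r)
        m=cv2.inRange(cv2.cvtColor(s['img'],cv2.COLOR_RGB2HSV),(8,120,100),(22,255,255))[100:260,280:360];w=cloud(s)[100:260,280:360][m>0];print('catch z',len(w),np.nanpercentile(w[:,2],[10,50,90]) if len(w) else '')
cv2.imwrite('pics/c5.png',np.hstack([wrist,scene])[...,::-1])
st=ctrl.state();print(st['t'],st['tcp_pos'],st['force'],st['moment'],st['grip_force'])
E
```

```text
0.10705254785875393 ((0.5824854969978333, -0.0906544029712677), (0.025791609659790993, 0.009902030229568481), 76.53205871582031)
catch z 151 [0.01242596 0.01324323 0.01749043]
13.0167 [ 0.57666038 -0.10787671  0.0717991 ] [-6.12181473  1.18840888 23.67014241] [0.39568111 1.34582454 0.00613462] 55.013365745544434
```

View pics/c5.png

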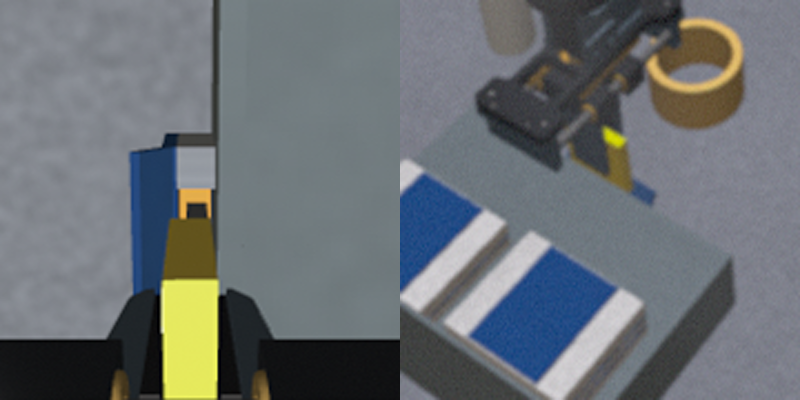

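The holder sits in the pocket behind the lip (tongue at left-half (197,210)). The catch's top measures z≈13 mm, which is fully down on its stop, and the push holds at 24 N. I'm handing it in.

```bash
python3 -c "
from cell import ctrl
print(ctrl.hand_in())"
```

```text
the job is handed in; nothing more can be done
None
```

The middle-sized yellow holder is behind the blue lip, card facing outward, and the arm is still gripping it and pressing it down at about 24 N; the catch measured fully down (top about 13 mm above the bench), and I handed the job in at about 13 s without being shown a verdict.

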